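# Press the glued badge home on the stadium seat back

### The arm

A 7-joint arm with a two-finger parallel gripper is mounted at the origin on the work surface. World frame = base frame: x ahead of the robot, y to its left, z up, the work surface at z = 0. Lengths are in m, angles in rad, forces in N, time in s.
With the tool pointing down it reaches from about 0.4 to 0.875 m from the base axis. Payload 19.3 kg.
Tool frame: the origin (TCP) lies midway between the tips of the shut fingers; the grasp point (between the pads) lies 19 mm behind it; z points along the fingers, y is the line along which they close (so a half turn about z gives the same grasp; the last joint's range is limited). The gripper opens to 85 mm and grips with 20 to 120 N. Pads are 22 mm wide; open, the fingers measure 114 mm over their backs; the gripper's body (76 mm by 85 mm) begins 54 mm behind the grasp point. The pads swing forward as they close: fully open they stand 13 mm farther back than shut.
Start: joints at [-1.395, 0.521, -0.036, 1.599, 0.021, 1.021, -0.113], TCP at [0.152, 0.606, 0.193] pointing down, gripper open.
Joint ranges: [-2.91, 2.91], [-0.3, 2.13], [-1.5, 1.42], [0.17, 2.43], [-1.26, 4.41], [0.16, 1.93], [-2.52, 2.52]. Speed limits (rad/s): [1.89, 1.89, 2.39, 2.39, 3.01, 3.01, 3.01].

### API

Orientations are given as [roll, pitch, yaw] about the fixed x, y, z axes, in that order (R = Rz(yaw) Ry(pitch) Rx(roll)).
In Python, from workcell import * gives the robot as it stands. The module is installed in compiled form; this text tells all that it offers.
- The arm moves only by the tool play_rows, never from a script. Its argument "deltas" is a list of rows, each a list of 7 numbers: the shift along the tool's x, y, z in units of 500 mm (1.0 is 500 mm), then the turn, a rotation vector about the tool's x, y, z in units of 120 degrees (1.0 is 120 degrees), then the closure, from 0 (fully open) to 1 (shut). A call has 1 to 10 rows; each row is the pose to reach, as a shift and turn from the pose commanded when the call began, along the tool's axes at that moment; what a row does not reach only later rows make up. A row lasts 1/10 s, in which the tool goes at most 50 mm and 8.59 degrees, less where a joint would pass 70% of its speed; a pose out of reach is approached as far as the arm can. A call with a number of a shift or a turn outside -1 to 1 is refused whole. A call with a gripper value outside its range is refused whole. The fingers move at their own pace and stop on an object; "newtons" is the grip in N (left out, the last holds). Time passes only in rows, so rows that repeat a pose let the fingers close. It gives the time, the measured TCP pose, the force, the opening and the grip force at its end, in the units of the state.
- observe(): the state, without advancing time (a new reading comes with each control period).
- grab_frame(name): name is "scene" or "top" or "wrist"; returns the picture (420x560x3 uint8, red, green, blue); there is no depth.
- get_calibration(name): a dict with "fovy" (degrees; the focal length in pixels is half the picture's height over the tangent of half this angle, whatever the lens; pixels are square), "cx", "cy" (the principal point, pixels), "xyz" and "rotation" of the camera in the world. Camera axes: x right, y down, z forward; pixel columns grow to the right and rows downward; lengths in m; the calibration is good to about 2 mm. A picture is of the moment at which its call begins: read the wrist's pose just before it. get_calibration takes no time and is no camera call; for the wrist camera it gives the pose at the moment of the call.
- job_done(): hands the job in; it is judged then, once.
The state is a dict: "clock": time; "qpos": joint angles; "qd": joint speeds; "joint_efforts": joint torques, N m; "position": TCP position; "tool_rot": TCP orientation; "force": force on the tool from outside, world axes, zero at the start; "moment": the same for the moment, N m; "grip_width": finger opening in m; "finger_force": force on a finger pad.
Only numpy, scipy, OpenCV 4.12 (cv2) and the standard library are available. Lean on these libraries where they do the work, as an engineer would, in place of code of your own. Each camera call takes 0.05 s, during which the arm holds its last target. There are 200 camera calls.

### The job

Three round badges stand a little proud of the green stadium seat back; only the orange one has been glued. Press the orange badge gently with your fingertips until it is fully home, keep it pressed there for about two seconds, then draw your hand back at least a hand's breadth away. Do not touch the white and black badges, do not pull the orange badge out, and do not disturb the pens, tape, cup and phone.

Things in the scene. Friction and masses are not known exactly. Their poses are not given: they have to be found in the camera images.
- seat: green stadium seat back lying flat, too heavy to move, 28 mm thick; origin under the middle badge's centre, on the underside. y runs along its slats. Crown slat 110 x 470 mm about the origin; two slats (60, 50 mm wide) beside it as far as x = 205 mm. Badge places at x = 0, y = -130, 0, 130 mm, each in a metal trim ring 68 mm across whose top is 2 mm above the seat's face
- orange_top (a point): centre of the top face of the orange round badge: a rigid level disc 60 mm across with thin white seam lines, one of a row of three on the widest slat of the seat back, centres 130 mm apart; which colour sits where varies. This is the one to press; straight down
- orange (a joint): how far the orange badge is pushed in, m: 0 to 0.002 at the start (face 38 to 36 mm above the table), 0.008 = fully home on a stop, face flush with the trim ring, 30 mm above the table. A tight fit: takes 3.5 N to slide, stays where it is left. Its face rests on a foam pad: it sinks 1 mm more per 5 N of push and springs back. Negative = pulled out
- white_top (a point): centre of the top face of the white round badge: a rigid level disc 60 mm across with thin red seam lines, one of a row of three on the widest slat of the seat back, centres 130 mm apart; which colour sits where varies. Not glued, leave alone; its top starts 36 to 38 mm above the table
- black_top (a point): centre of the top face of the black round badge: a rigid level disc 60 mm across with thin white seam lines, one of a row of three on the widest slat of the seat back, centres 130 mm apart; which colour sits where varies. Not glued, leave alone; its top starts 36 to 38 mm above the table
- paint_pen: loose white paint pen with steel cap, 120 x 13 x 15 mm, lying on the 60 mm slat of the seat back; origin at the middle of its underside, x along it to the cap
- tape: loose yellow ring-shaped tape roll, 56 mm across, 24 mm high, lying flat on the 60 mm slat of the seat back; origin at the centre of its underside, z up
- marker: loose grey marker with blue cap, 120 x 13 x 15 mm, lying on the 50 mm slat of the seat back; origin at the middle of its underside, x along it to the cap
- cup: loose empty white foam cup, 90 mm across the rim, 110 mm high, on the table at the robot's left; origin at the centre of its underside, z up
- phone: loose black phone, 150 x 74 x 9 mm, on the table at the robot's right; origin at the centre of its underside, x along it

How it is judged:
By the outcome, as a careful person would: the job done as asked, in the order asked, and still so for the second after the job is handed in, with the robot touching nothing.
It also fails if it takes over 35 s, if anything falls off the work surface, if the arm or the gripper's body presses on something with over 40 N, if the wrist force passes 120 N, or if a joint passes its speed limit or range.

## Working session

There is one attempt and no reset: what is moved stays moved. The work goes in short steps, Python scripts to look and compute and a tool call to move; the robot and the scene stay as the last step left them, time stands still between calls to the robot, and variables do not carry over. Pictures are saved under pics/ and viewed, at most 10 in all, crops included, and the job is handed in when it is done.

Besides the shell and the picture viewer there is one more tool, called after "Call:" by a JSON object that holds its "name" and its "arguments", one argument or row to a line. play_rows: Moves the arm, as the interface text tells. Its arguments: {"type":"object","properties":{"deltas":{"type":"array"},"newtons":{"type":"number"}},"required":["deltas"]}

```bash
mkdir -p pics; python3 - <<'E'
from workcell import *
import cv2
print(observe())
for n in("top","scene"):
    f=grab_frame(n); cv2.imwrite(f"pics/{n}0.png",f[:,:,::-1]); print(n,get_calibration(n))
E
```

```text
{'clock': 0.0, 'qpos': array([-1.39520493,  0.52199699, -0.03632216,  1.599966  ,  0.02117818,
        1.02111446, -0.11278139]), 'qd': array([ 0.00038614,  0.00074545, -0.00068661,  0.0014605 ,  0.00064561,
        0.00176446, -0.00014824]), 'joint_efforts': array([ 1.33226395e-04, -9.27079225e+01,  1.98021948e+00, -3.69944894e+01,
        1.79792679e-02,  7.92672479e-03, -4.22564085e-06]), 'position': array([0.15202301, 0.60585402, 0.19215146]), 'tool_rot': array([-3.14049371e+00,  6.22869261e-05,  2.89579322e+00]), 'force': array([-0.23671208, -0.0449952 , -0.50059682]), 'moment': array([-0.02176753, -0.03262064,  0.05815572]), 'finger_force': 0.0, 'grip_width': 0.08551095718445295}
top {'fovy': 51.05697495789476, 'cx': 281.53681125020915, 'cy': 209.7903726330609, 'xyz': array([0.41289423, 0.00313241, 1.44620281]), 'rotation': array([-2.98646011, -0.00838589, -1.57694617])}
scene {'fovy': 53.973122001308816, 'cx': 278.23342227964275, 'cy': 212.128428205676, 'xyz': array([ 1.19697854, -0.16583504,  0.86821775]), 'rotation': array([-2.49904635,  0.01563805,  1.27925384])}
```

View pics/top0.png

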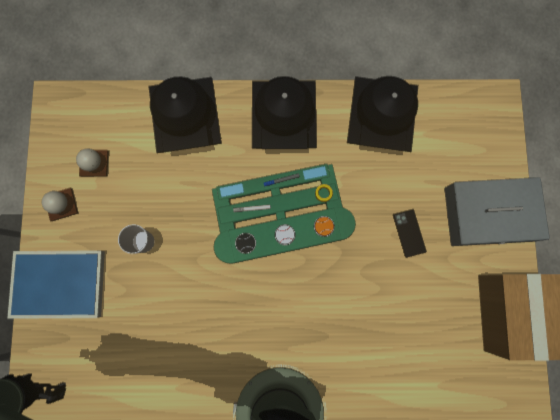

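View pics/scene0.png

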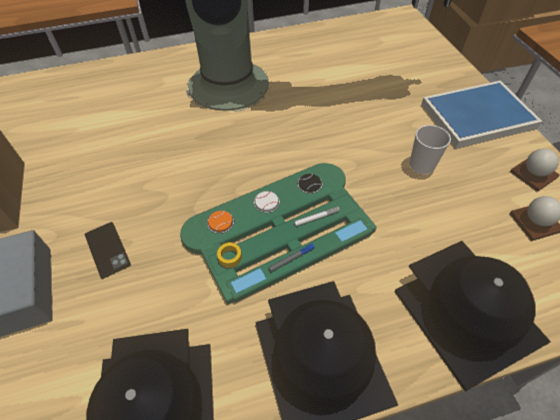

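The top view shows orange at (324,226), white at (285,234) and black at (245,243), with the tape at (323,192) and the cup at (133,240). The scene view shows orange at (220,221), white at (266,201) and black at (310,183).

```bash
cat > h.py <<'E'
from workcell import *
import cv2, numpy as np
from scipy.spatial.transform import Rotation as R
def ray(n,uv,c=None):
    c=c or get_calibration(n); f=210/np.tan(np.radians(c['fovy']/2))
    d=R.from_euler('xyz',c['rotation']).apply([(uv[0]-c['cx'])/f,(uv[1]-c['cy'])/f,1]); return np.array(c['xyz']),d
def onz(n,uv,z,c=None):
    o,d=ray(n,uv,c); return o+d*(z-o[2])/d[2]
def orange(img,box=None):
    hsv=cv2.cvtColor(img,cv2.COLOR_RGB2HSV); m=cv2.inRange(hsv,(5,190,120),(16,255,255))
    m=cv2.morphologyEx(m,cv2.MORPH_CLOSE,np.ones((5,5),np.uint8))
    if box: k=np.zeros_like(m);x0,y0,x1,y1=box;k[y0:y1,x0:x1]=1;m=m*k
    c=max(cv2.findContours(m,cv2.RETR_EXTERNAL,cv2.CHAIN_APPROX_NONE)[0],key=cv2.contourArea)
    return cv2.fitEllipse(cv2.convexHull(c))
E
python3 - <<'E'
from h import *
for n,b in(("top",(305,208,345,245)),("scene",(195,200,245,240))):
    im=cv2.imread(f"pics/{n}0.png")[:,:,::-1].copy(); e=orange(im,b); print(n,e,onz(n,e[0],.037))
for n,us in(("top",[(285,234),(245,243),(323,192),(133,240)]),("scene",[(266,201),(310,183),(229,254)])):
    for u in us: print(n,u,onz(n,u,.037).round(3))
E
```

```text
top ((323.73443603515625, 225.78330993652344), (16.691457748413086, 16.924943923950195), 16.614587783813477) [ 0.58029551 -0.14594356  0.037     ]
scene ((219.78672790527344, 220.468017578125), (18.785709381103516, 22.832765579223633), 76.43340301513672) [ 0.57864683 -0.1456464   0.037     ]
top (285, 234) [ 0.554 -0.021  0.037]
top (245, 243) [0.526 0.108 0.037]
top (323, 192) [ 0.691 -0.146  0.037]
top (133, 240) [0.538 0.466 0.037]
scene (266, 201) [ 0.554 -0.019  0.037]
scene (310, 183) [0.53  0.109 0.037]
scene (229, 254) [ 0.68  -0.145  0.037]
```

Call:
{"name": "play_rows", "arguments": {
  "deltas": [
    [-0.1,-0.04,-0.1,0,0,0,1],
    [-0.19,-0.08,-0.14,0,0,0,1],
    [-0.27,-0.115,-0.14,0,0,0,1],
    [-0.35,-0.15,-0.14,0,0,0,1],
    [-0.43,-0.184,-0.14,0,0,0,1],
    [-0.51,-0.218,-0.14,0,0,0,1],
    [-0.58,-0.25,-0.14,0,0,0,1],
    [-0.64,-0.275,-0.14,0,0,0,1],
    [-0.688,-0.294,-0.14,0,0,0,1],
    [-0.688,-0.294,-0.14,0,0,0,1]
  ]
}}

```text
clock: 1.1
position: [0.4528, 0.3769, 0.2624]
tool_rot: [-3.14, 0.001, 2.891]
force: [-0.2, -0.5, 0.0]
grip_width: -0.0004
finger_force: 0.0
```

```bash
cat > g.py <<'E'
from h import *
import sys
s=observe(); t=np.array([float(v) for v in sys.argv[1:4]])
print(s['clock'],s['position'].round(4),s['tool_rot'].round(4),s['qpos'].round(2),s['force'].round(2),s['grip_width'])
print("units",(R.from_euler('xyz',s['tool_rot']).inv().apply(t-s['position'])/.5).round(4))
E
python3 g.py .5795 -.1458 .2
```

```text
1.1 [0.4528 0.3769 0.2624] [-3.1403e+00  1.1000e-03  2.8909e+00] [-0.85  0.4   0.07  1.62 -0.03  1.13  0.55] [-0.15 -0.51  0.03] -0.00036761534285847854
units [-0.5047 -0.9496  0.1265]
```

Call:
{"name": "play_rows", "arguments": {
  "deltas": [
    [-0.03,-0.06,0,0,0,0,1],
    [-0.075,-0.14,0,0,0,0,1],
    [-0.12,-0.22,0,0,0,0,1],
    [-0.16,-0.3,0,0,0,0,1],
    [-0.2,-0.38,0,0,0,0,1],
    [-0.25,-0.46,0,0,0,0,1],
    [-0.29,-0.54,0,0,0,0,1],
    [-0.33,-0.62,0,0,0,0,1],
    [-0.37,-0.7,0.02,0,0,0,1],
    [-0.42,-0.78,0.04,0,0,0,1]
  ]
}}

```text
clock: 2.1
position: [0.5587, -0.0504, 0.2427]
tool_rot: [3.141, 0.0, 2.897]
force: [2.3, 0.9, 0.1]
grip_width: 0.0
finger_force: 0.0
```

```bash
python3 g.py .5795 -.1458 .19
```

```text
2.1 [ 0.5587 -0.0504  0.2427] [3.1410e+00 3.0000e-04 2.8968e+00] [-0.19  0.38  0.24  1.72 -0.1   1.06  1.4 ] [2.27 0.87 0.12] 3.2118700814486175e-05
units [-0.0866 -0.1751  0.1053]
```

Call:
{"name": "play_rows", "arguments": {
  "deltas": [
    [-0.04,-0.07,0.03,0,0,0,1],
    [-0.07,-0.13,0.07,0,0,0,1],
    [-0.085,-0.165,0.1,0,0,0,1],
    [-0.085,-0.165,0.1,0,0,0,1],
    [-0.085,-0.165,0.1,0,0,0,1],
    [-0.085,-0.165,0.1,0,0,0,1]
  ]
}}

```text
clock: 2.7
position: [0.5802, -0.1384, 0.1932]
tool_rot: [3.141, 0.0, 2.897]
force: [-1.0, 1.1, 0.4]
grip_width: 0.0001
finger_force: 0.0
```

```bash
python3 g.py .5795 -.1458 .06; python3 - <<'E'
from h import *
c=get_calibration("wrist"); f=grab_frame("wrist"); cv2.imwrite("pics/w1.png",f[:,:,::-1]); e=orange(f); print(c,e,onz("wrist",e[0],.037,c))
E
```

```text
2.7 [ 0.5802 -0.1384  0.1932] [3.1410e+00 5.0000e-04 2.8973e+00] [-0.03  0.49  0.24  1.69 -0.14  0.98  1.58] [-0.96  1.09  0.36] 9.932355346717752e-05
units [-0.002  -0.0148  0.2664]
{'fovy': 71.84833856213307, 'cx': 279.18433512001326, 'cy': 207.43240526479744, 'xyz': array([ 0.5053905 , -0.11802124,  0.37397379]), 'rotation': array([ 2.82930578e+00, -1.30724651e-03,  1.32664763e+00])} ((271.97332763671875, 183.21575927734375), (48.646785736083984, 48.91796875), 80.23851776123047) [ 0.57961245 -0.1448974   0.037     ]
```

View pics/w1.png

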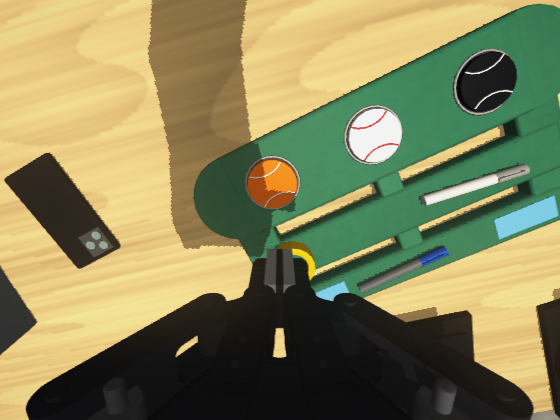

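The wrist view shows the orange badge at (272,183), and it puts the badge within 1 mm of the other two cameras. White is clear at (374,135) and the tape is behind the fingers. I'll descend to just above the orange badge.

Call:
{"name": "play_rows", "arguments": {
  "deltas": [
    [-0.001,-0.014,0.06,0,0,0,1],
    [-0.001,-0.014,0.13,0,0,0,1],
    [-0.001,-0.014,0.2,0,0,0,1],
    [-0.001,-0.014,0.25,0,0,0,1],
    [-0.001,-0.014,0.28,0,0,0,1],
    [-0.001,-0.014,0.29,0,0,0,1],
    [-0.001,-0.014,0.29,0,0,0,1],
    [-0.001,-0.014,0.29,0,0,0,1]
  ]
}}

```text
clock: 3.55
position: [0.5795, -0.1468, 0.049]
tool_rot: [3.141, 0.002, 2.896]
force: [-0.1, 0.2, 0.3]
grip_width: -0.0002
finger_force: 0.0
```

```bash
python3 g.py .5797 -.1453 .029
```

```text
3.55 [ 0.5795 -0.1468  0.049 ] [3.1415e+00 1.7000e-03 2.8959e+00] [ 0.02  0.67  0.19  1.79 -0.19  0.69  1.64] [-0.09  0.19  0.29] -0.00021229901591211946
units [0.0004 0.003  0.0399]
```

Down 12 mm to about z 0.037, to find contact.

Call:
{"name": "play_rows", "arguments": {
  "deltas": [
    [0,0.002,0.004,0,0,0,1],
    [0,0.003,0.009,0,0,0,1],
    [0,0.003,0.014,0,0,0,1],
    [0,0.003,0.019,0,0,0,1],
    [0,0.003,0.024,0,0,0,1],
    [0,0.003,0.024,0,0,0,1],
    [0,0.003,0.024,0,0,0,1]
  ]
}}

```text
clock: 4.25
position: [0.579, -0.1453, 0.0356]
tool_rot: [-3.142, -0.0, 2.896]
force: [0.7, 0.2, 0.1]
grip_width: 0.0001
finger_force: 0.0
```

Call:
{"name": "play_rows", "arguments": {
  "deltas": [
    [0,0,0.002,0,0,0,1],
    [0,0,0.004,0,0,0,1],
    [0,0,0.006,0,0,0,1],
    [0,0,0.008,0,0,0,1],
    [0,0,0.008,0,0,0,1],
    [0,0,0.008,0,0,0,1]
  ]
}}

```text
clock: 4.85
position: [0.5791, -0.1453, 0.0317]
tool_rot: [-3.142, 0.0, 2.896]
force: [-0.3, 0.5, 0.8]
grip_width: -0.0001
finger_force: 0.0
```

Call:
{"name": "play_rows", "arguments": {
  "deltas": [
    [0,0,0.001,0,0,0,1],
    [0,0,0.002,0,0,0,1],
    [0,0,0.002,0,0,0,1],
    [0,0,0.002,0,0,0,1]
  ]
}}

```text
clock: 5.25
position: [0.5791, -0.1453, 0.0307]
tool_rot: [-3.142, 0.0, 2.896]
force: [0.5, 0.9, -0.2]
grip_width: -0.0
finger_force: 0.0
```

Call:
{"name": "play_rows", "arguments": {
  "deltas": [
    [0,0,0.001,0,0,0,1],
    [0,0,0.002,0,0,0,1],
    [0,0,0.002,0,0,0,1],
    [0,0,0.002,0,0,0,1]
  ]
}}

```text
clock: 5.65
position: [0.579, -0.1453, 0.0297]
tool_rot: [-3.142, -0.0, 2.896]
force: [-0.8, -0.7, 0.4]
grip_width: -0.0
finger_force: 0.0
```

```bash
python3 - <<'E'
from h import *
s=observe();print(s['position'],s['force'])
for n,b in(("top",0),("scene",(150,160,310,280))):
    f=grab_frame(n)
    if b: f=f[b[1]:b[3],b[0]:b[2]]; f=cv2.resize(f,None,fx=4.5,fy=4.5,interpolation=3); cv2.imwrite("pics/s2.png",f[:,:,::-1])
s=observe();print(s['position'],s['force'])
E
```

```text
[ 0.57902179 -0.14531147  0.02968376] [-0.76911902 -0.65204087  0.41490367]
[ 0.57904618 -0.14528018  0.02972337] [0.48964051 0.08059925 0.72962761]
```

View pics/s2.png

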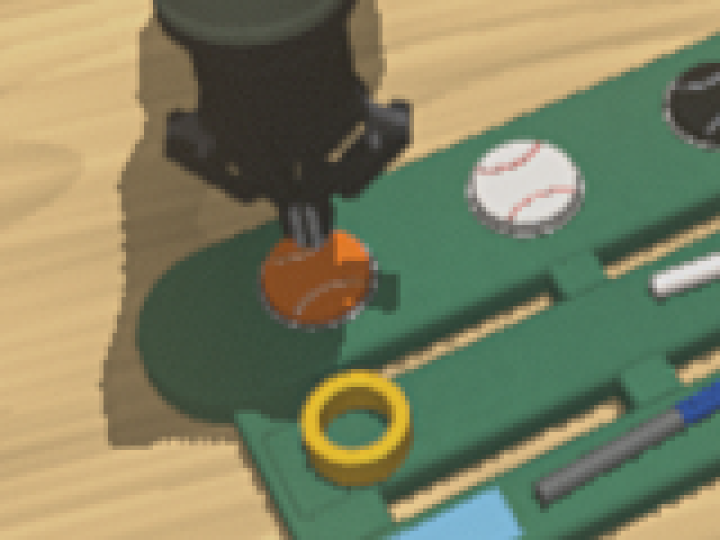

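The scene crop shows the fingertips ending at crop (310,245), while the badge centre is at (318,280). The force is also near zero, so I'm probably not in contact. I'll check with the wrist camera and by projecting points.

```bash
cat >> h.py <<'E'
def proj(n,p,c=None):
    c=c or get_calibration(n); f=210/np.tan(np.radians(c['fovy']/2))
    q=R.from_euler('xyz',c['rotation']).inv().apply(np.array(p)-c['xyz']); return (q[:2]/q[2]*f+[c['cx'],c['cy']]).round(1)
E
python3 - <<'E'
from h import *
p=observe()['position']
print("tcp in scene",proj("scene",p),"crop",(proj("scene",p)-[150,160])*4.5,"tcp+20mm",(proj("scene",p+[0,0,.02])-[150,160])*4.5)
c=get_calibration("wrist"); f=grab_frame("wrist"); e=orange(f); print("wrist",proj("wrist",p,c),e,onz("wrist",e[0],.037,c))
u,v=map(int,proj("wrist",p,c)); cr=f[v-70:v+50,u-80:u+80]; cv2.imwrite("pics/w2.png",cv2.resize(cr,None,fx=4.5,fy=4.5,interpolation=3)[:,:,::-1])
E
```

```text
tcp in scene [220.3 222.3] crop [316.35 280.35] tcp+20mm [311.85 258.75]
wrist [276.3 234.5] ((276.57379150390625, 237.31556701660156), (85.66686248779297, 89.28952026367188), 88.56253051757812) [ 0.57803031 -0.14477425  0.037     ]
```

View pics/w2.png

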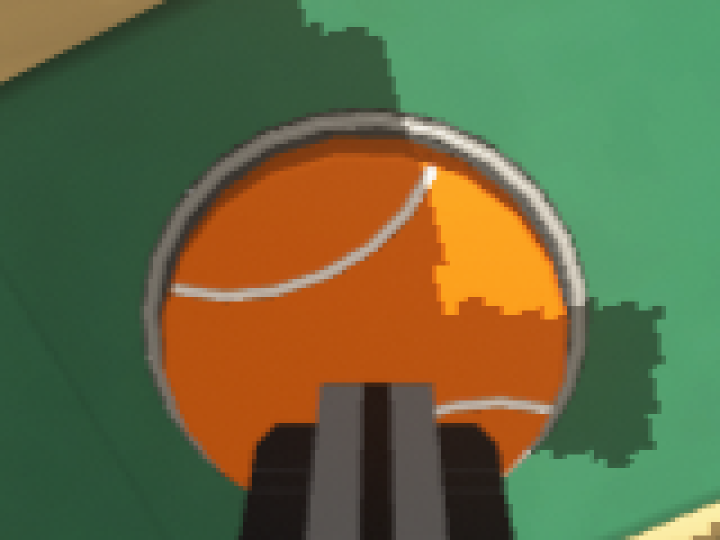

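The wrist crop shows the near edge of the tips at crop (375,382), but the TCP projects to (360,315). So the visible fingertips sit above the reported TCP. I'll estimate the gap from both views.

```bash
python3 - <<'E'
from h import *
p=observe()['position']; print(p)
for n,uv in(("wrist",(279.3,248.9)),("scene",(218.9,214.9))):
    o,d=ray(n,uv)
    for off in(-.011,0,.011):
        q=o+d*(p[0]+off-o[0])/d[0]; print(n,off,q.round(4))
E
```

```text
[ 0.57904819 -0.14534028  0.02971193]
wrist -0.011 [ 0.568  -0.1405  0.076 ]
wrist 0 [ 0.579  -0.1432  0.0528]
wrist 0.011 [ 0.59   -0.1459  0.0295]
scene -0.011 [ 0.568  -0.1445  0.0461]
scene 0 [ 0.579  -0.1448  0.0605]
scene 0.011 [ 0.59   -0.1452  0.0749]
```

Call:
{"name": "play_rows", "arguments": {
  "deltas": [
    [0,0,0.001,0,0,0,1],
    [0,0,0.002,0,0,0,1],
    [0,0,0.003,0,0,0,1],
    [0,0,0.003,0,0,0,1]
  ]
}}

```text
clock: 6.2
position: [0.5789, -0.1453, 0.0281]
tool_rot: [-3.142, -0.0, 2.896]
force: [-0.4, -0.4, -0.3]
grip_width: 0.0003
finger_force: 0.0
```

Call:
{"name": "play_rows", "arguments": {
  "deltas": [
    [0,0,0.001,0,0,0,1],
    [0,0,0.002,0,0,0,1],
    [0,0,0.003,0,0,0,1],
    [0,0,0.003,0,0,0,1]
  ]
}}

```text
clock: 6.6
position: [0.579, -0.1453, 0.0266]
tool_rot: [-3.142, -0.0, 2.896]
force: [0.2, -0.8, 0.4]
grip_width: -0.0002
finger_force: 0.0
```

No contact yet. I'll keep stepping down in small guarded moves.

Call:
{"name": "play_rows", "arguments": {
  "deltas": [
    [0,0,0.002,0,0,0,1],
    [0,0,0.004,0,0,0,1],
    [0,0,0.005,0,0,0,1]
  ]
}}

```text
clock: 6.9
position: [0.579, -0.1453, 0.0241]
tool_rot: [-3.142, -0.0, 2.896]
force: [-0.7, -0.4, 0.5]
grip_width: -0.0002
finger_force: 0.0
```

```bash
cat > look.py <<'E'
from h import *
import sys
s=observe();print(s['clock'],s['position'].round(4),s['force'].round(2),s['moment'].round(3),s['joint_efforts'].round(2))
b=(180,185,260,245);f=grab_frame("scene")[b[1]:b[3],b[0]:b[2]]; a=cv2.resize(f,None,fx=5,fy=5,interpolation=cv2.INTER_CUBIC)
g=grab_frame("wrist")[164:284,196:356]; g=cv2.resize(g,(400,300),interpolation=cv2.INTER_CUBIC)
cv2.imwrite(sys.argv[1],np.hstack([a,g])[:,:,::-1])
E
python3 look.py pics/l1.png
```

```text
6.9 [ 0.579  -0.1453  0.0241] [-0.68 -0.41  0.53] [ 0.052  0.049 -0.041] [-1.000e-02 -9.698e+01  8.530e+00 -2.566e+01  1.000e-02  0.000e+00
 -0.000e+00]
```

View pics/l1.png

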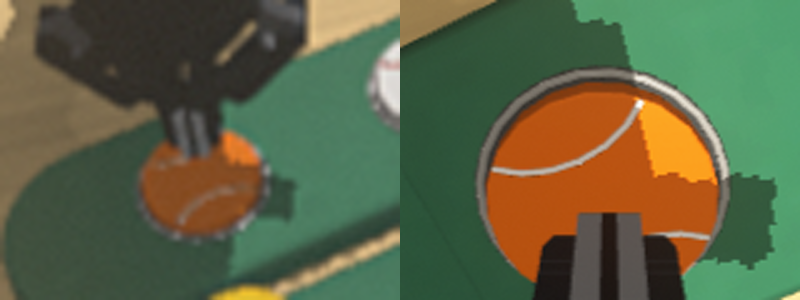

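The tips in the left panel at (190,157) still hover above the badge, and xy is centred in both views. The reported TCP evidently lies beyond the visible tips, so I'll keep descending under guard.

Call:
{"name": "play_rows", "arguments": {
  "deltas": [
    [0,0,0.004,0,0,0,1],
    [0,0,0.008,0,0,0,1],
    [0,0,0.012,0,0,0,1],
    [0,0,0.014,0,0,0,1],
    [0,0,0.014,0,0,0,1]
  ]
}}

```text
clock: 7.5
position: [0.5789, -0.1453, 0.017]
tool_rot: [-3.142, -0.0, 2.896]
force: [-0.0, -0.2, -0.2]
grip_width: -0.0001
finger_force: 0.0
```

Call:
{"name": "play_rows", "arguments": {
  "deltas": [
    [0,0,0.002,0,0,0,1],
    [0,0,0.004,0,0,0,1],
    [0,0,0.004,0,0,0,1]
  ]
}}

```text
clock: 7.8
position: [0.579, -0.1453, 0.0151]
tool_rot: [-3.142, -0.0, 2.896]
force: [-0.2, 0.2, -0.2]
grip_width: 0.0
finger_force: 0.0
```

Call:
{"name": "play_rows", "arguments": {
  "deltas": [
    [0,0,0.002,0,0,0,1],
    [0,0,0.004,0,0,0,1],
    [0,0,0.004,0,0,0,1]
  ]
}}

```text
clock: 8.1
position: [0.579, -0.1453, 0.0131]
tool_rot: [-3.142, -0.0, 2.896]
force: [-0.2, 0.9, 0.6]
grip_width: -0.0
finger_force: 0.0
```

```bash
python3 look.py pics/l2.png
```

```text
8.1 [ 0.579  -0.1453  0.0131] [-0.15  0.94  0.56] [-0.007 -0.004 -0.009] [ 3.000e-02 -9.762e+01  8.530e+00 -2.495e+01  0.000e+00 -6.000e-02
  1.000e-02]
```

View pics/l2.png

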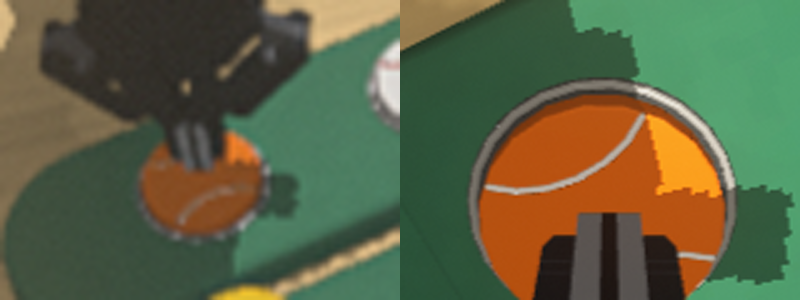

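Left panel: the tips end at (195,168), still short of the badge centre at (203,188), and the force is zero. Continuing down.

Call:
{"name": "play_rows", "arguments": {
  "deltas": [
    [0,0,0.003,0,0,0,1],
    [0,0,0.006,0,0,0,1],
    [0,0,0.008,0,0,0,1],
    [0,0,0.008,0,0,0,1]
  ]
}}

```text
clock: 8.6
position: [0.5789, -0.1453, 0.009]
tool_rot: [-3.142, -0.0, 2.896]
force: [-0.4, -0.9, 0.6]
grip_width: 0.0001
finger_force: 0.0
```

Call:
{"name": "play_rows", "arguments": {
  "deltas": [
    [0,0,0.002,0,0,0,1],
    [0,0,0.004,0,0,0,1],
    [0,0,0.004,0,0,0,1]
  ]
}}

```text
clock: 8.9
position: [0.579, -0.1453, 0.0071]
tool_rot: [-3.142, -0.0, 2.896]
force: [-1.2, -0.4, 0.3]
grip_width: -0.0003
finger_force: 0.0
```

Call:
{"name": "play_rows", "arguments": {
  "deltas": [
    [0,0,0.002,0,0,0,1],
    [0,0,0.004,0,0,0,1],
    [0,0,0.004,0,0,0,1]
  ]
}}

```text
clock: 9.2
position: [0.579, -0.1452, 0.0051]
tool_rot: [-3.142, -0.0, 2.896]
force: [0.1, 0.4, -0.8]
grip_width: -0.0001
finger_force: 0.0
```

```bash
python3 look.py pics/l3.png
```

```text
9.2 [ 0.579  -0.1452  0.0051] [ 0.14  0.37 -0.83] [-0.012  0.017 -0.015] [ 3.000e-02 -9.818e+01  8.540e+00 -2.443e+01  0.000e+00 -6.000e-02
  1.000e-02]
```

View pics/l3.png

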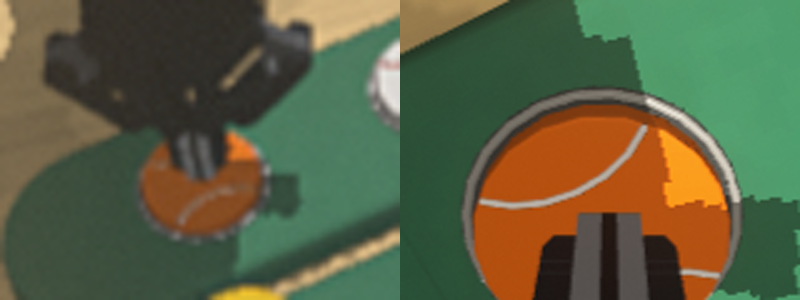

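The tips are now at (200,178) in the left panel, with no contact. The badge slides 6–8 mm at about 3.5 N, so guarded steps of 3 mm are safe.

Call:
{"name": "play_rows", "arguments": {
  "deltas": [
    [0,0,0.002,0,0,0,1],
    [0,0,0.004,0,0,0,1],
    [0,0,0.006,0,0,0,1]
  ]
}}

```text
clock: 9.6
position: [0.579, -0.1453, 0.0021]
tool_rot: [3.142, 0.0, 2.896]
force: [-0.6, 1.0, -1.0]
grip_width: -0.0
finger_force: 0.0
```

Call:
{"name": "play_rows", "arguments": {
  "deltas": [
    [0,0,0.002,0,0,0,1],
    [0,0,0.004,0,0,0,1],
    [0,0,0.006,0,0,0,1]
  ]
}}

```text
clock: 9.9
position: [0.5791, -0.1453, -0.0009]
tool_rot: [-3.142, 0.0, 2.896]
force: [-1.5, -0.6, -0.6]
grip_width: -0.0002
finger_force: 0.0
```

Call:
{"name": "play_rows", "arguments": {
  "deltas": [
    [0,0,0.002,0,0,0,1],
    [0,0,0.004,0,0,0,1],
    [0,0,0.004,0,0,0,1]
  ]
}}

```text
clock: 10.2
position: [0.579, -0.1453, -0.0028]
tool_rot: [-3.142, 0.0, 2.896]
force: [-0.9, 0.0, 2.5]
grip_width: 0.0
finger_force: 1.2
```

```bash
python3 look.py pics/l4.png; python3 - <<'E'
from h import *
# wrist: badge ellipse and ring; tip edge is fixed in picture at (279.3,248.9)
p=observe()['position']
for n,off in (("wrist",-.011),("wrist",0)):
    o,d=ray(n,(279.3,248.9)); print(off,(o+d*(p[0]+off-o[0])/d[0]).round(4))
E
```

```text
10.2 [ 0.579  -0.1453 -0.0028] [-0.93  0.04  2.49] [ 0.053  0.093 -0.021] [ 6.000e-02 -9.727e+01  8.430e+00 -2.373e+01  1.000e-02 -2.900e-01
  1.000e-02]
-0.011 [ 0.5681 -0.1405  0.0435]
0 [ 0.5791 -0.1432  0.0203]
```

Contact: Fz is 2.5 N and the finger force is non-zero. Now I'll press slowly.

Call:
{"name": "play_rows", "arguments": {
  "deltas": [
    [0,0,0.001,0,0,0,1],
    [0,0,0.002,0,0,0,1],
    [0,0,0.003,0,0,0,1],
    [0,0,0.004,0,0,0,1]
  ]
}}

```text
clock: 10.7
position: [0.579, -0.1453, -0.0048]
tool_rot: [-3.142, 0.0, 2.896]
force: [-0.2, 0.2, 3.1]
grip_width: -0.0004
finger_force: 1.5
```

Call:
{"name": "play_rows", "arguments": {
  "deltas": [
    [0,0,0.001,0,0,0,1],
    [0,0,0.002,0,0,0,1],
    [0,0,0.003,0,0,0,1],
    [0,0,0.004,0,0,0,1]
  ]
}}

```text
clock: 11.1
position: [0.5791, -0.1453, -0.0068]
tool_rot: [-3.142, 0.0, 2.896]
force: [-1.1, 0.8, 2.6]
grip_width: 0.0003
finger_force: 1.5
```

Call:
{"name": "play_rows", "arguments": {
  "deltas": [
    [0,0,0.001,0,0,0,1],
    [0,0,0.002,0,0,0,1]
  ]
}}

```text
clock: 11.3
position: [0.579, -0.1453, -0.0079]
tool_rot: [-3.142, -0.0, 2.896]
force: [-0.2, -0.8, 3.1]
grip_width: 0.0
finger_force: 1.5
```

Call:
{"name": "play_rows", "arguments": {
  "deltas": [
    [0,0,0.001,0,0,0,1],
    [0,0,0.002,0,0,0,1]
  ]
}}

```text
clock: 11.5
position: [0.5791, -0.1453, -0.0088]
tool_rot: [-3.142, 0.0, 2.896]
force: [-0.8, 0.5, 1.8]
grip_width: -0.0004
finger_force: 1.5
```

It's sliding at a steady force of about 3 N, so I'll continue to the stop.

Call:
{"name": "play_rows", "arguments": {
  "deltas": [
    [0,0,0.001,0,0,0,1],
    [0,0,0.002,0,0,0,1]
  ]
}}

```text
clock: 11.7
position: [0.5791, -0.1453, -0.0098]
tool_rot: [-3.142, 0.0, 2.896]
force: [-1.9, 0.6, 5.7]
grip_width: -0.0001
finger_force: 3.0
```

Call:
{"name": "play_rows", "arguments": {
  "deltas": [
    [0,0,0.001,0,0,0,1],
    [0,0,0.001,0,0,0,1]
  ]
}}

```text
clock: 11.9
position: [0.5791, -0.1453, -0.0101]
tool_rot: [3.142, 0.0, 2.896]
force: [-1.7, 0.1, 7.2]
grip_width: 0.0001
finger_force: 3.9
```

Call:
{"name": "play_rows", "arguments": {
  "deltas": [
    [0,0,0.001,0,0,0,1],
    [0,0,0.001,0,0,0,1]
  ]
}}

```text
clock: 12.1
position: [0.5791, -0.1453, -0.0105]
tool_rot: [3.142, 0.0, 2.896]
force: [-3.3, 0.8, 10.3]
grip_width: -0.0003
finger_force: 4.9
```

It's on the stop at about 10 N, rising 5 N/mm as expected for the foam. Holding for two seconds.

Call:
{"name": "play_rows", "arguments": {
  "deltas": [
    [0,0,0,0,0,0,1],
    [0,0,0,0,0,0,1],
    [0,0,0,0,0,0,1],
    [0,0,0,0,0,0,1],
    [0,0,0,0,0,0,1],
    [0,0,0,0,0,0,1],
    [0,0,0,0,0,0,1],
    [0,0,0,0,0,0,1],
    [0,0,0,0,0,0,1],
    [0,0,0,0,0,0,1]
  ]
}}

```text
clock: 13.1
position: [0.5791, -0.1453, -0.0105]
tool_rot: [3.142, 0.0, 2.896]
force: [-3.0, 0.5, 9.6]
grip_width: 0.0003
finger_force: 4.8
```

Call:
{"name": "play_rows", "arguments": {
  "deltas": [
    [0,0,0,0,0,0,1],
    [0,0,0,0,0,0,1],
    [0,0,0,0,0,0,1],
    [0,0,0,0,0,0,1],
    [0,0,0,0,0,0,1],
    [0,0,0,0,0,0,1],
    [0,0,0,0,0,0,1],
    [0,0,0,0,0,0,1],
    [0,0,0,0,0,0,1],
    [0,0,0,0,0,0,1]
  ]
}}

```text
clock: 14.1
position: [0.5791, -0.1453, -0.0105]
tool_rot: [3.142, 0.0, 2.896]
force: [-2.4, 0.8, 9.6]
grip_width: -0.0002
finger_force: 4.8
```

Call:
{"name": "play_rows", "arguments": {
  "deltas": [
    [0,0,-0.01,0,0,0,1],
    [0,0,-0.03,0,0,0,1],
    [0,0,-0.07,0,0,0,1],
    [0,0,-0.12,0,0,0,1],
    [0,0,-0.18,0,0,0,1],
    [0,0,-0.24,0,0,0,1],
    [0,0,-0.3,0,0,0,1],
    [0,0,-0.34,0,0,0,1],
    [0,0,-0.36,0,0,0,1],
    [0,0,-0.36,0,0,0,1]
  ]
}}

```text
clock: 15.1
position: [0.5795, -0.1454, 0.1704]
tool_rot: [3.141, 0.002, 2.896]
force: [0.5, -0.5, -1.3]
grip_width: -0.0
finger_force: 0.0
```

```bash
python3 - <<'E'
from h import *
s=observe();print(s['clock'],s['position'].round(4),s['force'].round(2),s['qd'].round(3))
g=grab_frame("wrist"); cv2.imwrite("pics/w9.png",g[:,:,::-1])
E
```

```text
15.1 [ 0.5795 -0.1454  0.1704] [ 0.46 -0.53 -1.35] [ 0.003  0.034 -0.01   0.03  -0.005 -0.03   0.003]
```

View pics/w9.png

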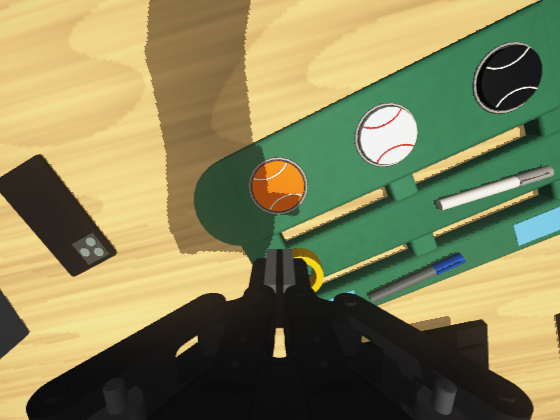

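The orange badge at (278,186) is now centred and flush in its ring. White at (387,135), black at (508,77), the pens, tape and phone look unmoved. The hand is clear.

```bash
python3 -c "
from workcell import *
print(job_done())"
```

```text
the job is handed in; nothing more can be done
None
```

The orange badge is pressed home onto its stop, held there at about 10 N for two seconds, and the hand is drawn back about 180 mm. White, black, pens, tape and phone look unmoved in the last picture; the cup was not in that view. The job is handed in at about 15 s.

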